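# Empty a rocker bin of flask stoppers into a tray

## Robot

A 6-joint arm with a two-finger parallel gripper is mounted at the origin on the work surface. World frame = base frame: x ahead of the robot, y to its left, z up, the work surface at z = 0. Lengths are in m, angles in rad, forces in N, time in s.
With the tool pointing down it reaches from about 0.35 to 0.775 m from the base axis. Payload 7.3 kg.
Tool frame: the origin (TCP) lies on the centre line of the jaws, within the pads' length; the fingertips stand 25 mm ahead of it and the grasp point (between the pads) lies 6 mm ahead of it; z points along the fingers, y is the direction in which the jaws open and shut (so a half turn about z gives the same grasp; the last joint's range is limited). The gripper opens to 92 mm and grips with 3 to 60 N. Pads are 19 mm wide; open, the fingers measure 130 mm over their backs; the gripper's body (75 mm by 190 mm) begins 47 mm behind the grasp point.
Start: joints at [-1.364, 0.342, 1.524, -0, 1.275, -0.146], TCP at [0.181, -0.493, 0.252] pointing down, gripper open.
Joint ranges: [-2.53, 2.53], [-0.77, 2.02], [0.04, 2.7], [-1, 4.14], [0.28, 2.66], [-3.11, 3.11]. Speed limits (rad/s): [2.57, 2.57, 3.14, 3.14, 3.14, 3.14].

## Interface

Orientations are given as [roll, pitch, yaw] about the fixed x, y, z axes, in that order (R = Rz(yaw) Ry(pitch) Rx(roll)).
In Python, from cell import telemetry, read_camera, workorder gives the robot as it stands.
- The arm moves only by the shell command python3 -m creep 'ROWS' [FORCE]. ROWS is JSON, one flat list of numbers, 5 for each row, row after row: the opening, from 0 (shut) to 1 (fully open), then the shift along the world's x, y, z in m, then the turn about the world's z in rad. A call has 1 to 12 rows; each row shifts and turns the pose as measured when the row begins; what a row does not reach is not made up. A row lasts 1/8 s, in which the tool goes at most 62.5 mm and 10.7 degrees, less where a joint would pass 70% of its speed; a pose out of reach is approached as far as the arm can. A call is refused whole if a number of a shift passes 0.0625 or a number of a turn 0.188, either way. A call with a gripper value outside its range is refused whole. The fingers move at their own pace and stop on an object; FORCE is the grip in N (left out, the last holds). Time passes only in rows, so rows that do not move let the fingers close. It gives the time, the measured TCP pose, the force and the opening at its end, in the units of the state.
- telemetry.observe(): the state, without advancing time (a new reading comes with each control period).
- read_camera(name): name is "scene" or "top" or "wrist"; returns a dict with "image" (480x640x3 uint8, red, green, blue), "fovy" (degrees; the focal length in pixels is half the picture's height over the tangent of half this angle, whatever the lens; pixels are square), "cx", "cy" (the principal point, pixels), "R" (3x3) and "t" (3): a world point X has camera coordinates R X + t. Camera axes: x right, y down, z forward; pixel columns grow to the right and rows downward; lengths in m; the calibration is good to about 2 mm. A picture is of the moment at which its call begins. There is no depth.
- workorder.hand_in(): hands the job in, once; it reports no verdict.
The state is a dict: "time": time; "qpos": joint angles; "qvel": joint speeds; "joint_efforts": joint torques, N m; "tool_pos": TCP position; "tool_rot": TCP orientation; "contact_force": force on the tool from outside, world axes, zero at the start; "torque": the same for the moment, N m; "opening": finger opening in m.
Only numpy, scipy, OpenCV 4.12 (cv2) and the standard library are available. Lean on these libraries where they do the work, as an engineer would, in place of code of your own. Each camera call takes 0.05 s, during which the arm holds its last target.

## Task

Slide the steel tray in front of the tilt-out bin that holds the four white stoppers, then pull that bin forward all the way to its stop so that all four stoppers tip out into the tray, and leave the empty bin resting at its stop. Feel for the stop gently rather than forcing the bin, leave the other bin shut, and do not knock over the glass flask or the measuring cylinder.

Things in the scene. Friction and masses are not known exactly. Their poses are not given: they have to be found in the camera images.
- hopper: Fixed stand of the bin to be emptied (the one holding the white stoppers): two low white cheeks 6 mm thick, 176 mm apart over all along y, from x = -12 to +118 mm and up to 167 mm above the table; a rest bar at the back. Origin on the table below the hinge; same axes as hopper_hinge.
- hopper_hinge (a point): Middle of the hinge axis of that bin, 155 mm above the table. Fixed. z up, the hinge runs along y, x points away from the bin's front: the bin tips out towards -x. Bin upright, from here: plain aluminium, walls 4 mm, 150 mm wide, open on top; flat floor x = 0 to 104 mm, inside at z = 4; back wall at x = 100 to 104, up to z = 120; front wall as told under bin_lip.
- bin_lip (a point): Middle of the top edge of the bin's front wall, turning with the bin. The front wall is a flat sheet, 120 mm from hinge to lip, leaning out 24 degrees: upright, the lip is at x = -49, z = 110 mm from the hinge, with a bead outside. At the stop the wall is a chute sloping 43 degrees down, lip 88 mm in front of and 82 mm below the hinge.
- bin_rim (a point): Middle of the top edge of the bin's straight back wall, on its outer face, turning with the bin: x = 104, z = 120 mm from the hinge when upright. At the stop the outer face of this wall lies on top, its rim about 147 mm in front of and 60 mm above the hinge.
- bin (a joint): Tilt of that bin: 0 upright against its rest, grows as its top comes forward, hard stop at 1.9 rad. The hinge has friction (0.45 N m): the bin stays at any tilt where it is left and takes about 3 to 10 N near a rim to move. Stoppers slide out from about 1.6 rad on. A gripper hooked inside the front wall, pointing down, meets the rising back rim at about 1 rad.
- bin2 (a joint): Tilt of the other bin, of the same shape, which holds two dark steel clamp blocks. 0 = shut. Leave it.
- hopper2_hinge (a point): Hinge point of the other bin, same stand and same axes as hopper_hinge.
- tray_mid (a point): Loose open stainless steel tray, 160 (x) by 220 (y) by 40 mm high, walls and floor 4 mm, 0.4 to 0.7 kg, on the table, at first in front of the other bin. The point is its centre, 20 mm above the table; z up, x across its short side. It fits in front of the stand; with its centre about 125 mm in front of the hinge and its long side parallel to the hinge it catches what is tipped out.
- flask: Flat-bottomed glass flask, 110 mm across, 145 mm high, on the table off to the side; origin at the centre of its underside, z up. A bystander.
- cylinder: Slim glass measuring cylinder, foot 52 mm, 200 mm high, standing between the two stands; origin at the centre of its underside, z up. A bystander.
- stopper1_mid (a point): White plastic stopper, 64 mm long, head 38 mm across and 16 mm thick, tapering to 22 mm, 35 to 70 g; one of four alike, at first standing head down in the bin. The point is half-way along it; its z axis runs from the head to the narrow end.
- stopper1: The same stopper as stopper1_mid; origin at the centre of its head's end face.
- stopper2_mid (a point): White plastic stopper, 64 mm long, head 38 mm across and 16 mm thick, tapering to 22 mm, 35 to 70 g; one of four alike, at first standing head down in the bin. The point is half-way along it; its z axis runs from the head to the narrow end.
- stopper2: The same stopper as stopper2_mid; origin at the centre of its head's end face.
- stopper3_mid (a point): White plastic stopper, 64 mm long, head 38 mm across and 16 mm thick, tapering to 22 mm, 35 to 70 g; one of four alike, at first standing head down in the bin. The point is half-way along it; its z axis runs from the head to the narrow end.
- stopper3: The same stopper as stopper3_mid; origin at the centre of its head's end face.
- stopper4_mid (a point): White plastic stopper, 64 mm long, head 38 mm across and 16 mm thick, tapering to 22 mm, 35 to 70 g; one of four alike, at first standing head down in the bin. The point is half-way along it; its z axis runs from the head to the narrow end.
- stopper4: The same stopper as stopper4_mid; origin at the centre of its head's end face.

How it is judged:
By the outcome, as a careful person would: the job done as asked, in the order asked, and still so for the second after the job is handed in, with the robot touching nothing.
It also fails if it takes over 51 s, if anything falls off the work surface, if the arm or the gripper's body presses on something with over 40 N, if the wrist force passes 120 N, or if a joint passes its speed limit or range.

## Working session

There is one attempt and no reset: what is moved stays moved. The work goes in short steps, Python scripts to look and compute and a shell command to move; the robot and the scene stay as the last step left them, time stands still between calls to the robot, and variables do not carry over. Pictures are saved under pics/ and viewed, and the job is handed in when it is done.

```bash
mkdir -p pics; ls; python3 - <<'E'
from cell import telemetry, read_camera
import cv2
print(telemetry.observe())
for n in ("scene","top","wrist"):
    d=read_camera(n); cv2.imwrite(f"pics/{n}0.png",d["image"][:,:,::-1]); print(n,d["fovy"],d["cx"],d["cy"],d["R"],d["t"])
E
```

```text
pics
{'time': 0.0, 'qpos': array([-1.36398365e+00,  3.42755117e-01,  1.52503502e+00, -2.17811771e-05,
        1.27535468e+00, -1.46000515e-01]), 'qvel': array([ 0.00011923, -0.00037937, -0.00054679,  0.00062896,  0.00014485,
        0.00111447]), 'joint_efforts': array([-2.52337195e-03, -4.31244707e+01, -2.44221228e+01,  7.15176109e-02,
        5.58408850e-02, -1.24109888e-04]), 'tool_pos': array([ 0.1813472 , -0.4922962 ,  0.25102182]), 'tool_rot': array([-3.14005398e+00, -2.05205597e-04,  3.52819394e-01]), 'contact_force': array([0.5395787 , 0.46405702, 0.77899695]), 'torque': array([0.01762281, 0.03944001, 0.01402592]), 'opening': 0.09165904433938651}
scene 45.219037298536065 318.58906685600954 239.63830700750933 [[-0.36615987  0.93029874 -0.02170713]
 [ 0.63201662  0.23150112 -0.73956894]
 [-0.68299483 -0.28451974 -0.67273069]] [ 0.11662717 -0.27718922  1.74320856]
top 52.33964453979361 313.22181827960475 245.0878096314007 [[ 1.24580754e-02 -9.99920912e-01  1.72229220e-03]
 [-9.96987929e-01 -1.25533579e-02 -7.65341918e-02]
 [ 7.65497594e-02 -7.63635802e-04 -9.97065470e-01]] [0.09151814 0.60525217 1.03452159]
wrist 68.28611824212169 320.1996580485795 238.2609659794837 [[ 0.34546997 -0.93842836 -0.00164754]
 [-0.89615084 -0.33042607  0.29619635]
 [-0.27850344 -0.1008505  -0.95512565]] [-0.52521308 -0.0381422   0.39128298]
```

View pics/scene0.png

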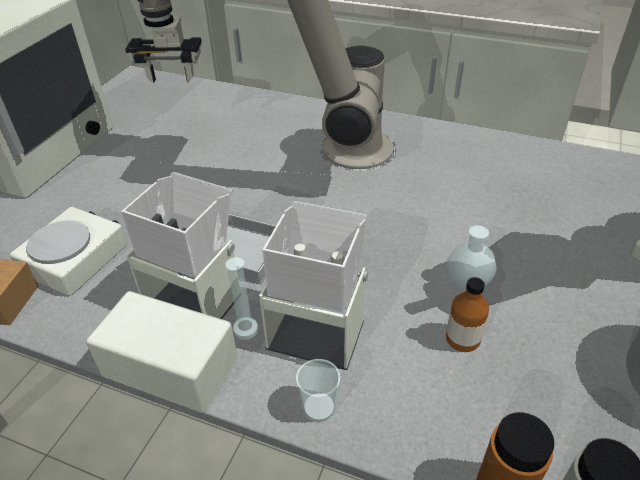

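View pics/top0.png

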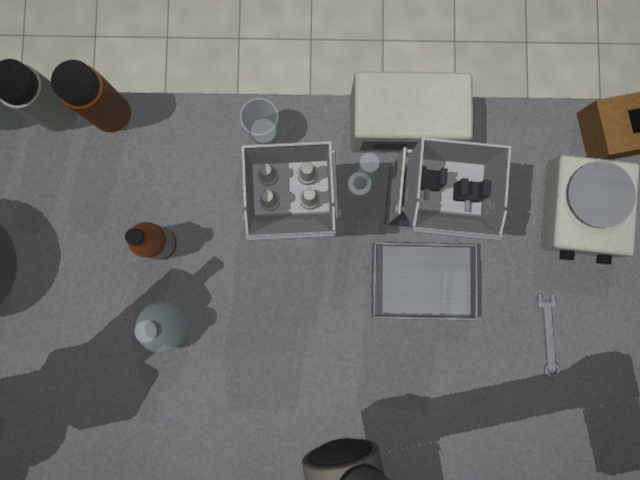

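View pics/wrist0.png

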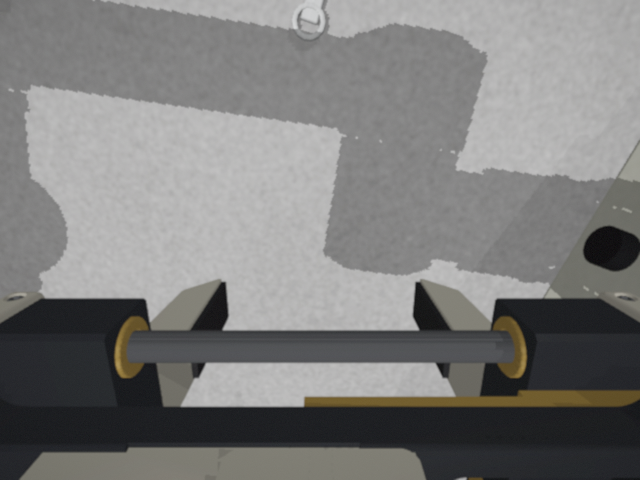

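The top view has +x up and +y left. The stopper bin is at about (290,190), the tray at (427,280), the other bin at (460,188), the cylinder at (360,183) and the flask at (160,327). Next I'll enlarge these areas for measuring.

```bash
python3 - <<'E'
import cv2
t=cv2.imread("pics/top0.png"); s=cv2.imread("pics/scene0.png")
cv2.imwrite("pics/topz.png",cv2.resize(t[130:330,230:490],None,fx=3,fy=3,interpolation=cv2.INTER_CUBIC))
cv2.imwrite("pics/scenez.png",cv2.resize(s[165:370,115:375],None,fx=2.9,fy=2.9,interpolation=cv2.INTER_CUBIC))
E
cat > h.py <<'E'
import numpy as np
from scipy.optimize import least_squares
from cell import read_camera, telemetry
def cam(n):
    d=read_camera(n); d["f"]=240/np.tan(np.radians(d["fovy"])/2); d["R"]=np.array(d["R"]); d["t"]=np.array(d["t"]); return d
def atz(d,u,v,z):
    r=d["R"].T@np.array([(u-d["cx"])/d["f"],(v-d["cy"])/d["f"],1]); c=-d["R"].T@d["t"]
    return c+r*(z-c[2])/r[2]
def proj(d,X):
    p=d["R"]@np.array(X)+d["t"]; return np.array([d["cx"]+d["f"]*p[0]/p[2],d["cy"]+d["f"]*p[1]/p[2]])
def tri(obs):
    g=lambda X: np.concatenate([proj(d,X)-np.array(p) for d,p in obs])
    s=least_squares(g,[.5,0,.1]); return s.x,np.abs(s.fun).max()
E
```

```text
(no output)
```

View pics/topz.png

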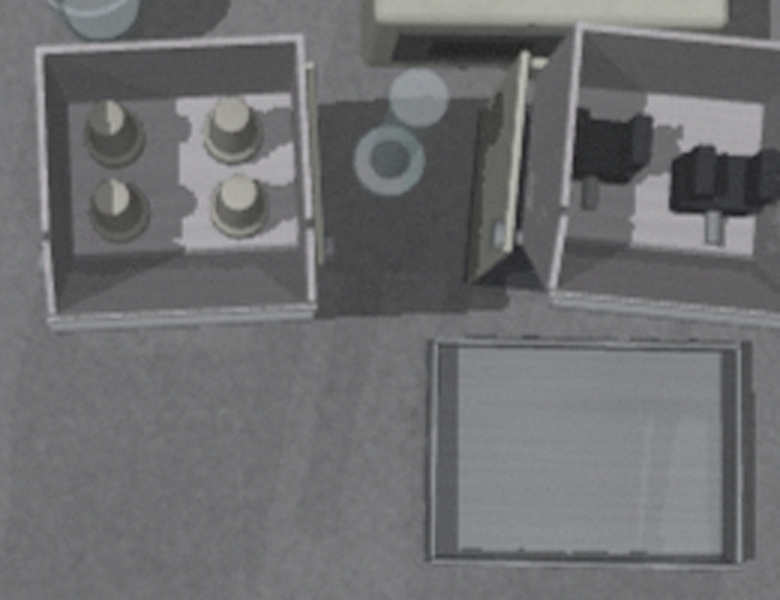

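View pics/scenez.png

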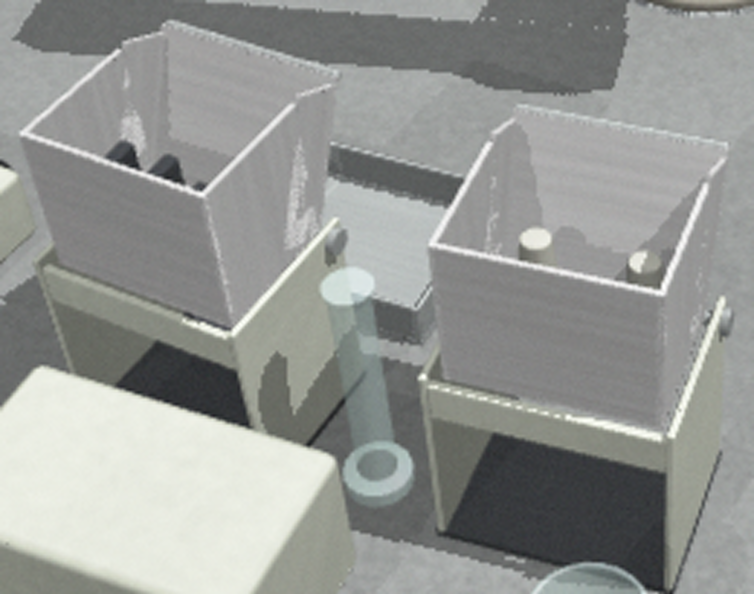

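```bash
python3 - <<'E'
from h import *
T=cam("top");S=cam("scene")
tp=lambda u,v:(230+u/3,130+v/3); sp=lambda u,v:(115+u/2.9,165+v/2.9)
P={}
for n,a,b in [("binBL",(38,48),(665,292)),("binBR",(303,37),(432,243)),("binFL",(52,319),(727,148)),("binFR",(313,308),(518,107)),
 ("b2BL",(577,27),(207,193)),("b2FL",(556,300),(338,75)),("trayBR?",(432,341),(437,297))]:
    x,r=tri([(T,tp(*a)),(S,sp(*b))]); P[n]=x; print(n,x.round(4),r.round(2))
for n,a in [("BL",(432,341)),("BR",(741,344)),("FL",(432,562)),("FR",(741,563))]:
    print("tray top",n,atz(T,*tp(*a),.04).round(4))
b=(P["binBL"]-P["binBR"]); print("yaw",np.arctan2(-b[0],b[1])); b=(P["binFL"]-P["binFR"]); print("yaw",np.arctan2(-b[0],b[1]))
print("cyl foot",atz(T,*tp(390,160),.005), atz(S,*sp(378,470),.005),"cyl top",atz(T,*tp(418,97),.2),atz(S,*sp(348,287),.2))
print("flask",atz(T,161,327,.055), tri([(T,(147,331)),(S,(478,233))]))
M=(P["binBL"]+P["binBR"])/2;F=(P["binFL"]+P["binFR"])/2
print("rim mid",M,"lip mid",F)
# fit hinge with yaw
def g(q):
    x,y,th,z=q;R=np.array([[np.cos(th),-np.sin(th)],[np.sin(th),np.cos(th)]]);o=[]
    for n,l in [("binBL",(.104,.075,.12)),("binBR",(.104,-.075,.12)),("binFL",(-.049,.075,.11)),("binFR",(-.049,-.075,.11))]:
        w=np.r_[np.array([x,y])+R@l[:2],z+l[2]]; a={"binBL":((38,48),(665,292)),"binBR":((303,37),(432,243)),"binFL":((52,319),(727,148)),"binFR":((313,308),(518,107))}[n]
        o+=list(proj(T,w)-tp(*a[0]))+list(proj(S,w)-sp(*a[1]))
    return np.array(o)
s=least_squares(g,[.5,0,0,.155]);print(s.x,s.fun.round(1))
E
```

```text
binBL [0.7491 0.2212 0.2744] 1.06
binBR [0.7575 0.0731 0.2737] 1.05
binFL [0.5985 0.211  0.2633] 0.87
binFR [0.6064 0.0652 0.2642] 0.74
b2BL [ 0.7651 -0.0805  0.2743] 0.78
b2FL [ 0.6127 -0.0706  0.261 ] 1.21
trayBR? [ 0.6041 -0.0231  0.05  ] 3.31
tray top BL [ 0.6074 -0.0304  0.04  ]
tray top BR [ 0.6081 -0.2501  0.04  ]
tray top FL [ 0.4517 -0.0309  0.04  ]
tray top FR [ 0.4537 -0.248   0.04  ]
yaw 0.05635546555891531
yaw 0.054548369069977516
cyl foot [ 0.74453877 -0.00326577  0.005     ] [ 0.7414008  -0.00203113  0.005     ] cyl top [ 0.74334597 -0.00136012  0.2       ] [0.7455207  0.00137156 0.2       ]
flask [0.42740835 0.41241572 0.055     ] (array([0.42717496, 0.41381631, 0.13879163]), np.float64(0.4290821851315627))
rim mid [0.75329386 0.14714951 0.27401138] lip mid [0.60245881 0.13806772 0.26374602]
[0.65028021 0.14093617 0.05799265 0.15337905] [-1.3  0.1 -0.8  0.8 -0.3 -0.1 -1.8  0.3 -1.9  1.1  0.4 -0.2  0.6  0.7
 -1.5 -0.1]
```

Bin hinge is at about (0.650, 0.141) with yaw 0.057. The fitted hinge height is 0.153, against 0.155 in the text. The tray centre is at about (0.530, -0.140) with yaw near 0, and its target is (0.5255, 0.134) with yaw 0.057. I'll move over the tray's front wall with the jaws along x.

```bash
python3 -m creep '[1,0.039,0.0503,0,0.174, 1,0.039,0.0503,0,0.174, 1,0.039,0.0503,0,0.174, 1,0.039,0.0503,0,0.174, 1,0.039,0.0503,0,0.174, 1,0.039,0.0503,0,0.174, 1,0.038,0.0503,0,0.174, 1,0,0,0,0]' 30; python3 - <<'E'
from h import *
import cv2
d=cam("wrist"); cv2.imwrite("pics/wr1.png",d["image"][:,:,::-1]); print(telemetry.observe()["tool_pos"],telemetry.observe()["tool_rot"])
for X in [(.45,-.03,.04),(.45,-.25,.04),(.45,-.14,.04),(.61,-.03,.04),(.61,-.25,.04)]: print(X,proj(d,X).round(0))
E
```

```text
time: 1.25
tool_pos: [0.45, -0.1412, 0.2509]
tool_rot: [3.139, 0.0, 1.608]
contact_force: [-0.6, -0.6, -0.4]
opening: 0.0916
[ 0.44903437 -0.14283463  0.25086476] [3.13989116e+00 9.12945539e-04 1.60454088e+00]
(0.45, -0.03, 0.04) [325.  91.]
(0.45, -0.25, 0.04) [317. 310.]
(0.45, -0.14, 0.04) [321. 211.]
(0.61, -0.03, 0.04) [501.  99.]
(0.61, -0.25, 0.04) [463. 315.]
```

View pics/wr1.png

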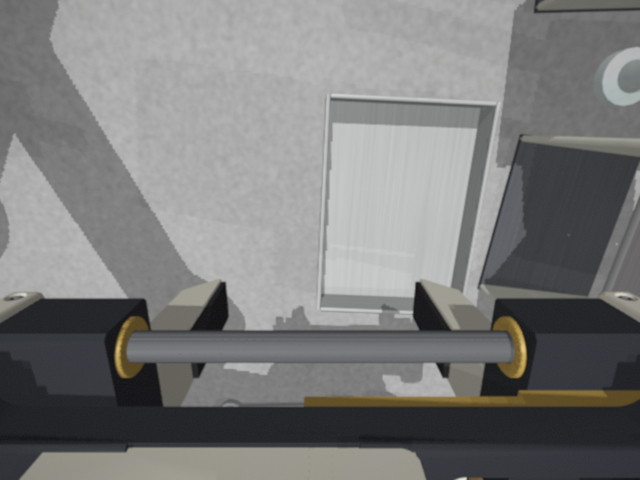

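The wrist picture shows the tray's front wall running from (328,94) to (319,309), which matches the prediction, at x ≈ 0.452. I'll go down over it and grip.

```bash
python3 -m creep '[1,0.0025,0,-0.05,-0.034, 1,0.0025,0,-0.05,0, 1,0,0,-0.05,0, 1,0,0,-0.04,0, 1,0,0,-0.015,0, 1,0,0,0,0]' 30
```

```text
time: 2.05
tool_pos: [0.4502, -0.1512, 0.0414]
tool_rot: [3.137, 0.005, 1.551]
contact_force: [0.6, -0.1, 0.5]
opening: 0.0919
```

```bash
python3 -m creep '[1,0.003,0.008,-0.004,0.01, 0,0,0,0,0, 0,0,0,0,0, 0,0,0,0,0, 0,0,0,0,0, 0,0,0,0,0]' 30; python3 - <<'E'
from h import *
import cv2
d=cam("top"); cv2.imwrite("pics/t2.png",cv2.resize(d["image"][130:350,200:520,::-1],None,fx=2.4,fy=2.4))
E
```

```text
time: 2.8
tool_pos: [0.4546, -0.1448, 0.0402]
tool_rot: [3.132, 0.008, 1.559]
contact_force: [1.1, -0.5, 0.5]
opening: 0.0462
```

View pics/t2.png

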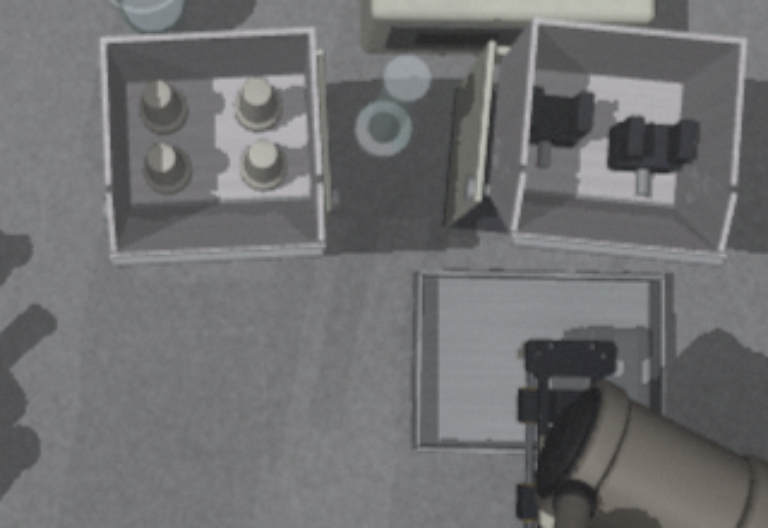

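The jaws straddle the wall and are still closing, with the opening at 46 mm.

```bash
python3 -m creep '[0,0,0,0,0, 0,0,0,0,0, 0,0,0,0,0, 0,0,0,0,0, 0,0,0,0,0, 0,0,0,0,0]' 30
```

```text
time: 3.6
tool_pos: [0.4539, -0.1445, 0.04]
tool_rot: [3.134, 0.007, 1.56]
contact_force: [-1.0, 0.2, 1.0]
opening: 0.0039
```

Gripped, with the opening at 3.9 mm (the wall thickness). Now I'll slide the tray towards +y.

```bash
python3 -m creep '[0,0,0.012,0,0.005, 0,-0.0005,0.024,0,0.006, 0,-0.0005,0.026,0,0.006, 0,-0.0005,0.026,0,0.006, 0,-0.0005,0.026,0,0.006, 0,-0.0005,0.026,0,0.006, 0,-0.0005,0.026,0,0.006, 0,-0.0005,0.026,0,0.006, 0,-0.001,0.026,0,0.005, 0,-0.001,0.026,0,0.005, 0,0,0.015,0,0, 0,0,0,0,0]' 30;  python3 - <<'E'
from h import *
import cv2
d=cam("top"); cv2.imwrite("pics/t3.png",cv2.resize(d["image"][130:350,200:520,::-1],None,fx=2.4,fy=2.4))
E
```

```text
time: 5.1
tool_pos: [0.446, 0.1258, 0.04]
tool_rot: [3.133, 0.009, 1.617]
contact_force: [1.5, 1.6, -0.1]
opening: 0.0035
```

View pics/t3.png

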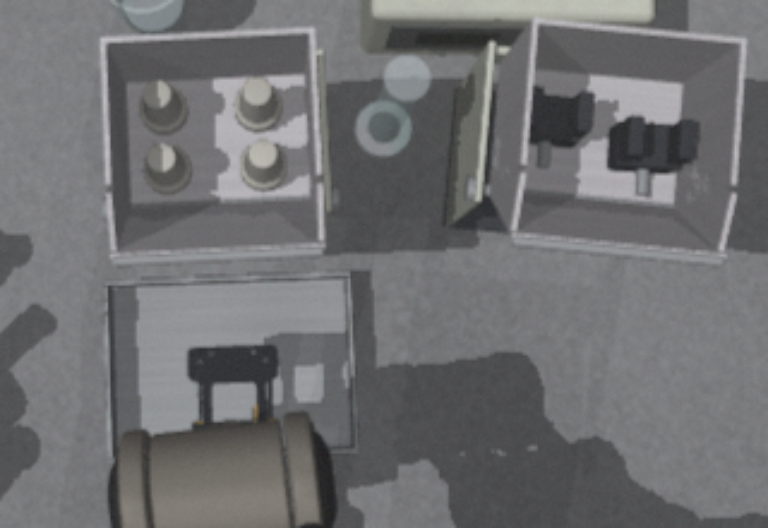

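```bash
python3 - <<'E'
from h import *
T=cam("top");p=lambda u,v:(200+u/2.4,130+v/2.4)
c=[atz(T,*p(*a),.04)[:2] for a in [(107,283),(351,273),(355,451)]]
for x in c: print(x.round(4))
m=(c[0]+c[2])/2; b=c[0]-c[1]; th=np.arctan2(-b[0],b[1])
h=np.array([.6503,.1409]);R=np.array([[np.cos(.057),-np.sin(.057)],[np.sin(.057),np.cos(.057)]])
print("centre",m,th,"in hinge frame",R.T@(m-h))
E
```

```text
[0.5949 0.2452]
[0.6065 0.0287]
[0.4498 0.0241]
centre [0.52233642 0.13463343] 0.053671217342197014 in hinge frame [-0.12811276  0.00103359]
```

The tray now sits at -128 mm (x) and +1 mm (y) in the hinge frame, with yaw 0.054, which is good. Release, lift, turn the jaws along y and close.

```bash
python3 -m creep '[0.3,0,0,0,0, 0.3,0,0,0,0, 0.3,0,0,0,0, 0.3,0,0,0.02,0, 0.3,0,0,0.05,0, 0,0,0,0.06,-0.17, 0,0,0,0.06,-0.17, 0,0,0,0.06,-0.17, 0,0,0,0.05,-0.17, 0,0,0,0,-0.18, 0,0,0,0,-0.18, 0,0,0,0,-0.18]' 30;  python3 - <<'E'
from h import *
import cv2
d=cam("top"); cv2.imwrite("pics/t4.png",cv2.resize(d["image"][130:350,200:520,::-1],None,fx=2.4,fy=2.4))
E
```

```text
time: 6.7
tool_pos: [0.444, 0.1196, 0.3509]
tool_rot: [3.136, 0.001, 0.349]
contact_force: [0.6, 0.4, -0.3]
opening: 0.0005
```

View pics/t4.png

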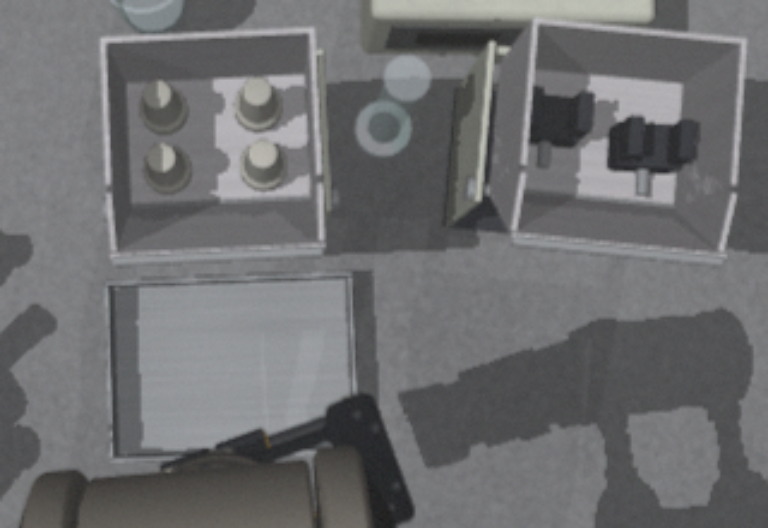

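```bash
python3 -m creep '[0,0.04,0.005,0,-0.1, 0,0.052,0.005,0,-0.1, 0,0.052,0.005,0,-0.09, 0,0.052,0.005,0,0, 0,0,0,0,0]' 30;  python3 - <<'E'
from h import *
import cv2
d=cam("wrist"); cv2.imwrite("pics/w5.png",d["image"][:,:,::-1])
E
```

```text
time: 7.38
tool_pos: [0.6452, 0.1384, 0.348]
tool_rot: [3.135, 0.004, 0.054]
contact_force: [-0.5, 0.2, -0.3]
opening: 0.0006
```

View pics/w5.png

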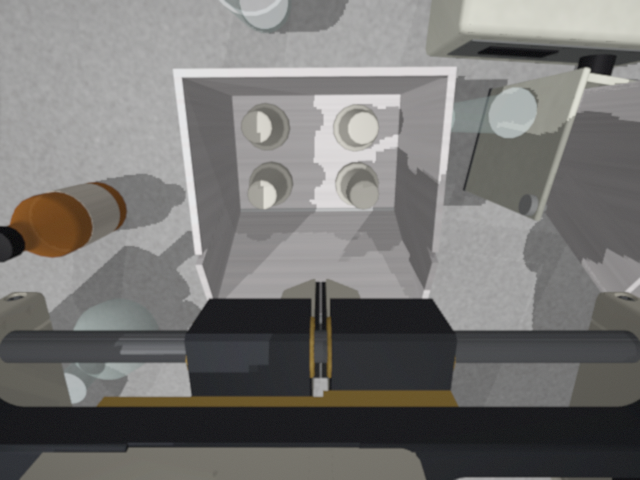

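The wrist view shows the fingers centred over the bin near the front wall, with the four stoppers upright between (265,125) and (360,190). I'll go down inside the lip and pull.

```bash
python3 -m creep '[0,-0.001,0,-0.035,0, 0,-0.001,0,-0.03,0, 0,0,0,-0.018,0, 0,0,0,-0.003,0, 0,-0.007,0,0,0, 0,-0.007,0,0,0, 0,-0.006,0,0,0, 0,0,0,0,0]' 30
```

```text
time: 8.43
tool_pos: [0.6192, 0.1378, 0.2719]
tool_rot: [3.135, -0.018, 0.063]
contact_force: [-0.2, 0.7, 0.8]
opening: 0.0002
```

```bash
python3 -m creep '[0,-0.006,0,-0.003,0, 0,-0.006,0,-0.003,0, 0,-0.006,0,-0.004,0, 0,-0.006,0,-0.005,0, 0,0,0,0,0]' 30; python3 - <<'E'
from h import *
import cv2
d=cam("scene"); cv2.imwrite("pics/s6.png",cv2.resize(d["image"][100:370,175:435,::-1],None,fx=2.2,fy=2.2))
E
```

```text
time: 9.05
tool_pos: [0.6007, 0.1369, 0.2629]
tool_rot: [3.134, -0.043, 0.062]
contact_force: [0.3, -0.2, 0.1]
opening: 0.0006
```

View pics/s6.png

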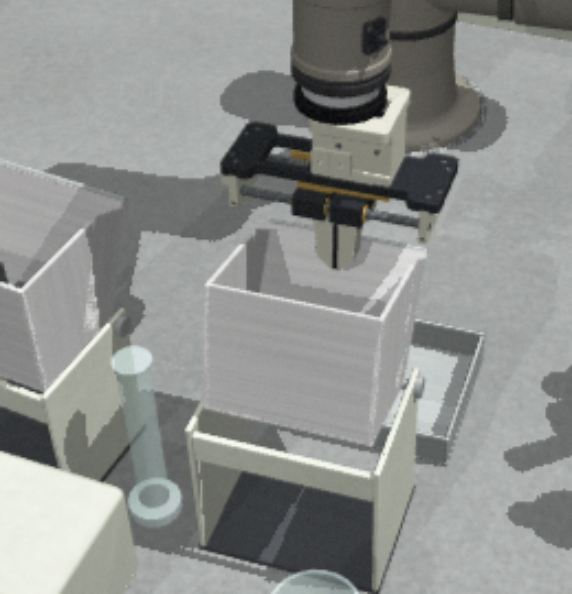

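The bin has followed, tilting by about 0.2 rad. I'll continue.

```bash
python3 -m creep '[0,-0.006,-0.0005,-0.004,0, 0,-0.006,0,-0.005,0, 0,-0.006,-0.0005,-0.005,0, 0,-0.006,0,-0.006,0, 0,0,0,0,0]' 30; python3 - <<'E'
from h import *
import cv2
d=cam("scene"); cv2.imwrite("pics/s7.png",cv2.resize(d["image"][100:370,175:435,::-1],None,fx=2.2,fy=2.2))
E
```

```text
time: 9.72
tool_pos: [0.5812, 0.1358, 0.2462]
tool_rot: [3.134, -0.061, 0.062]
contact_force: [0.5, 0.7, -0.4]
opening: 0.0002
```

View pics/s7.png

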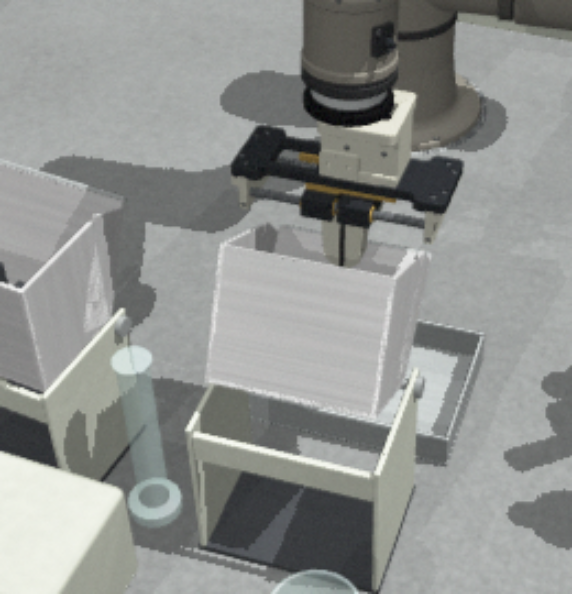

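The tilt is about 0.5 rad, close to the safe limit for this hook. Now I'll move behind the rising back wall, first lifting clear over it.

```bash
python3 -m creep '[0,0.002,0,0.03,0, 0,0,0,0.05,0, 0,0,0,0.05,0, 0,0.03,0.002,0,0, 0,0.05,0.003,0,0, 0,0.05,0.003,0,0, 0,0.02,0.002,0,0, 0,0,0,0,0]' 30; python3 - <<'E'
from h import *
import cv2
d=cam("scene"); cv2.imwrite("pics/s8.png",cv2.resize(d["image"][60:330,175:435,::-1],None,fx=2.2,fy=2.2))
d=cam("wrist"); cv2.imwrite("pics/w8.png",d["image"][:,:,::-1])
E
```

```text
time: 10.78
tool_pos: [0.73, 0.1471, 0.3763]
tool_rot: [3.136, -0.039, 0.064]
contact_force: [-0.5, 0.4, -0.7]
opening: 0.0004
```

View pics/s8.png

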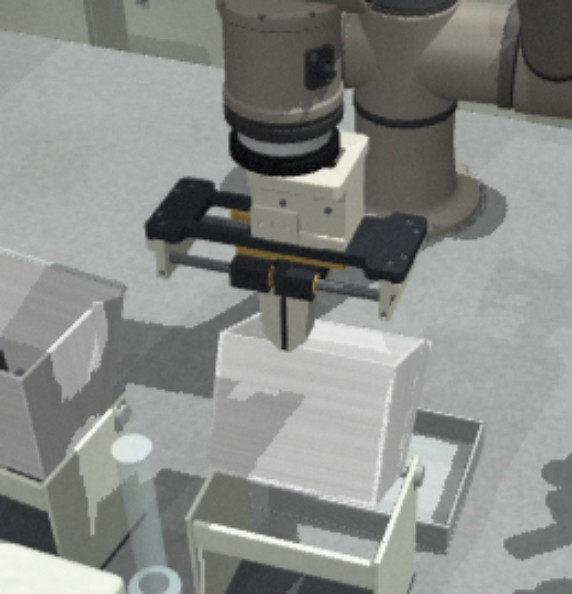

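View pics/w8.png

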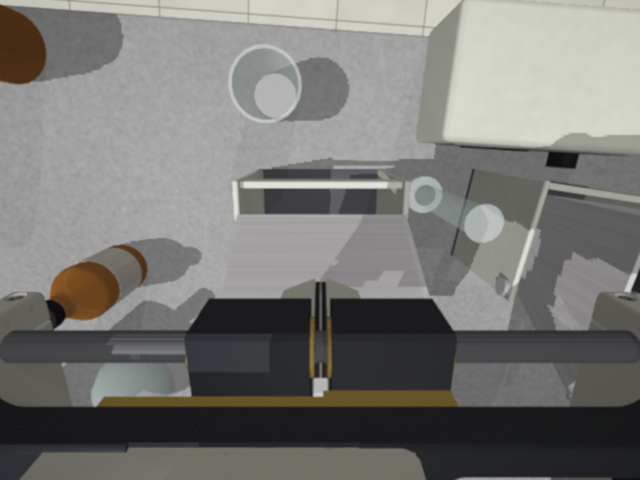

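```bash
cat >> h.py <<'E'
H=np.array([.6503,.1409,.154]);YAW=.057
def bw(l,th):
    x,y,z=l; X=x*np.cos(th)-z*np.sin(th); Z=x*np.sin(th)+z*np.cos(th); c,s=np.cos(YAW),np.sin(YAW)
    return H+np.array([c*X-s*y,s*X+c*y,Z])
def fit_tilt(obs):
    s=least_squares(lambda t:np.concatenate([proj(d,bw(l,t[0]))-np.array(p) for d,l,p in obs]),[.8]); return s.x[0],s.fun.round(1)
E
python3 - <<'E'
from h import *
S=cam("scene");q=lambda u,v:(175+u/2.2,60+v/2.2)
th,r=fit_tilt([(S,(.104,-.075,.12),q(220,333)),(S,(.104,.075,.12),q(397,361))]);print(th,r)
for l in [(.104,0,.12),(.104,0,.095),(.104,0,.09)]: print(bw(l,th))
E
```

```text
0.4930933695798312 [-0.1 -1.6 -0.7  1.3]
[0.68505188 0.14288301 0.30893345]
[0.69686649 0.14355717 0.28691163]
[0.69922941 0.143692   0.28250727]
```

The fitted tilt is 0.493 rad, with the rim at (0.685, 0.143, 0.309). I'll go down behind it and push along the arc.

```bash
python3 -m creep '[0,0,-0.001,-0.04,0, 0,0,-0.001,-0.027,0, 0,0,0,0,0, 0,-0.01,0,0,0, 0,-0.01,0,0,0, 0,-0.008,0,0.002,0, 0,-0.009,-0.0005,0.003,0, 0,-0.009,-0.0005,0.003,0, 0,-0.009,-0.0005,0.002,0, 0,0,0,0,0]' 30; python3 - <<'E'
from h import *
import cv2
d=cam("scene"); cv2.imwrite("pics/s9.png",cv2.resize(d["image"][60:330,175:435,::-1],None,fx=2.2,fy=2.2))
E
```

```text
time: 12.18
tool_pos: [0.6676, 0.1442, 0.3368]
tool_rot: [3.136, -0.061, 0.066]
contact_force: [0.5, 0.5, 0.8]
opening: 0.0003
```

View pics/s9.png

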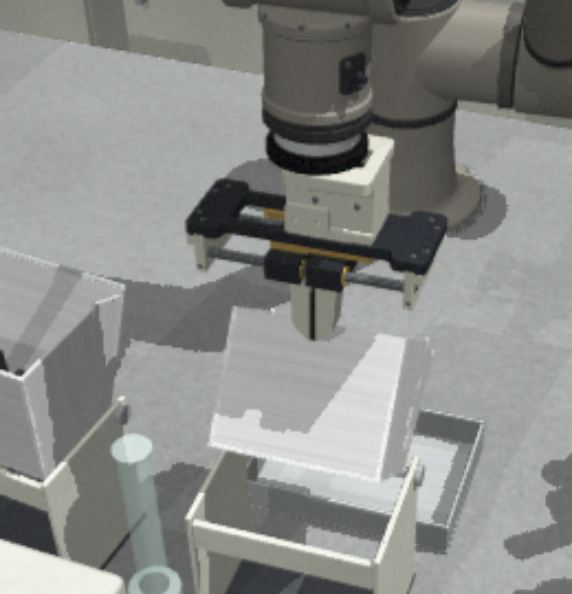

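```bash
python3 - <<'E'
from h import *
S=cam("scene");q=lambda u,v:(175+u/2.2,60+v/2.2)
th,r=fit_tilt([(S,(.104,-.075,.12),q(234,308)),(S,(.104,.075,.12),q(406,338))]);print(th,r)
for l in [(.104,0,.12),(.104,0,.1),(.104,0,.09)]: print(bw(l,th))
print(telemetry.observe()["tool_pos"])
E
```

```text
0.6715838591737177 [-1.  -1.1 -0.5  0.3]
[0.6570369  0.14128442 0.31265203]
[0.66946122 0.14199337 0.29699529]
[0.67567339 0.14234785 0.28916692]
[0.66801442 0.14417129 0.33626432]
```

The tip is only barely overlapping the rim: it stands 1.5 mm below the rim top because the descent fell short. I'll back off, go lower and re-engage.

```bash
python3 -m creep '[0,0.018,0,0,0, 0,0.014,0,0,0, 0,0,0,-0.012,0, 0,0,0,-0.012,0, 0,0,0,0,0, 0,0,0,0,0]' 30
```

```text
time: 13.02
tool_pos: [0.698, 0.1443, 0.3067]
tool_rot: [3.136, -0.05, 0.066]
contact_force: [0.0, -0.5, 0.3]
opening: 0.0008
```

```bash
python3 -m creep '[0,-0.008,0,0,0, 0,-0.008,-0.0005,0.001,0, 0,-0.008,-0.0005,0.001,0, 0,-0.008,-0.0005,0,0, 0,-0.008,-0.0005,0,0, 0,-0.008,-0.0005,0,0, 0,0,0,0,0]' 30; python3 - <<'E'
from h import *
import cv2
d=cam("scene"); cv2.imwrite("pics/s10.png",cv2.resize(d["image"][60:330,175:435,::-1],None,fx=2.2,fy=2.2))
E
```

```text
time: 13.9
tool_pos: [0.6477, 0.1417, 0.3125]
tool_rot: [3.137, -0.059, 0.066]
contact_force: [1.8, 0.0, 1.0]
opening: 0.001
```

View pics/s10.png

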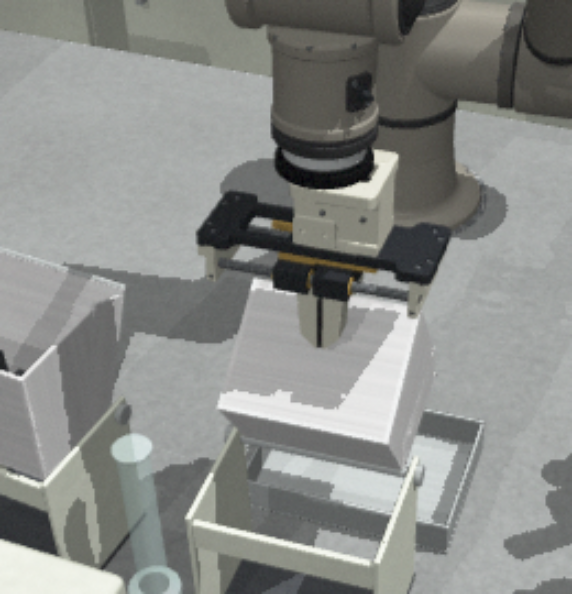

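Firmly behind the wall now, tilt about 1.0. Continuing.

```bash
python3 -m creep '[0,-0.0075,0,-0.0015,0, 0,-0.0075,-0.0005,-0.002,0, 0,-0.0075,-0.0005,-0.002,0, 0,-0.0075,-0.0005,-0.003,0, 0,-0.0075,-0.0005,-0.004,0, 0,-0.0075,0,-0.004,0, 0,0,0,0,0]' 30; python3 - <<'E'
from h import *
import cv2
d=cam("scene"); cv2.imwrite("pics/s11.png",cv2.resize(d["image"][60:330,175:435,::-1],None,fx=2.2,fy=2.2))
E
```

```text
time: 14.82
tool_pos: [0.5992, 0.1389, 0.2979]
tool_rot: [3.135, -0.06, 0.066]
contact_force: [-0.8, -0.9, 0.7]
opening: 0.0002
```

View pics/s11.png

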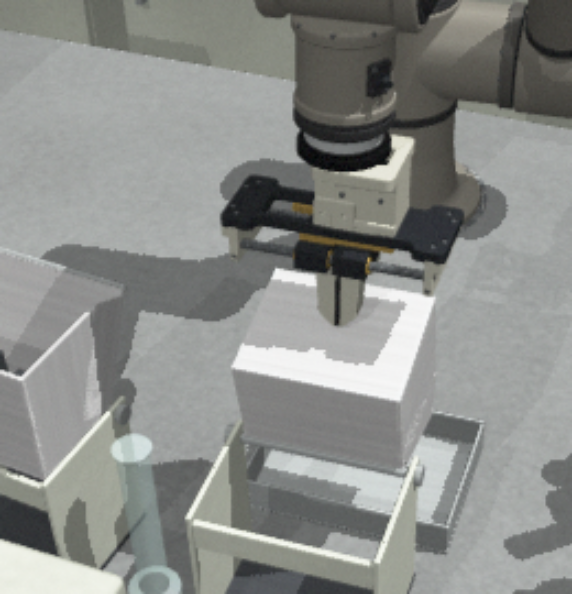

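```bash
python3 -m creep '[0,-0.005,0,-0.003,0, 0,-0.005,-0.0005,-0.003,0, 0,-0.005,0,-0.004,0, 0,-0.005,-0.0005,-0.004,0, 0,-0.005,0,-0.004,0, 0,0,0,0,0]' 30; python3 - <<'E'
from h import *
import cv2
d=cam("scene"); cv2.imwrite("pics/s12.png",cv2.resize(d["image"][60:330,175:435,::-1],None,fx=2.2,fy=2.2))
E
```

```text
time: 15.62
tool_pos: [0.5717, 0.1375, 0.2788]
tool_rot: [3.135, -0.058, 0.066]
contact_force: [-0.2, -1.2, 2.6]
opening: 0.0003
```

View pics/s12.png

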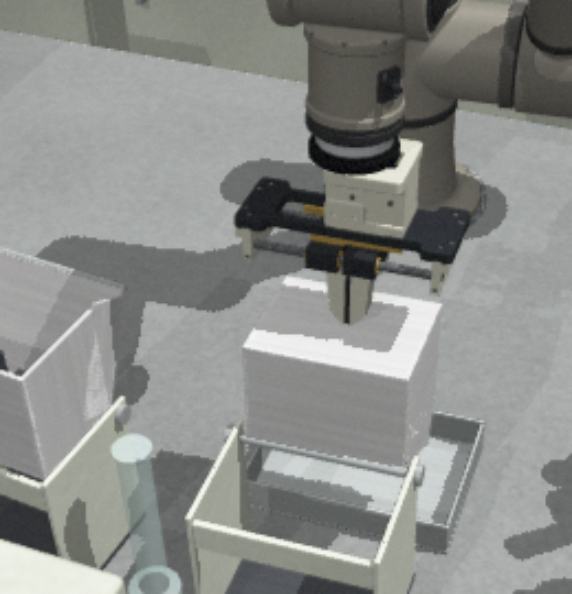

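Tilt is about 1.6 and the stoppers will start to slide soon. I'll slow down and watch the force.

```bash
python3 -m creep '[0,-0.003,0,-0.003,0, 0,-0.003,0,-0.003,0, 0,-0.003,0,-0.003,0, 0,-0.003,0,-0.003,0, 0,0,0,0,0]' 30; python3 - <<'E'
from h import *
import cv2
d=cam("scene"); cv2.imwrite("pics/s13.png",cv2.resize(d["image"][60:330,175:435,::-1],None,fx=2.2,fy=2.2))
d=cam("top"); cv2.imwrite("pics/t13.png",cv2.resize(d["image"][130:350,200:520,::-1],None,fx=2.4,fy=2.4))
E
```

```text
time: 16.3
tool_pos: [0.5594, 0.1369, 0.2685]
tool_rot: [3.134, -0.059, 0.066]
contact_force: [-1.8, -1.1, 1.8]
opening: 0.0003
```

View pics/s13.png

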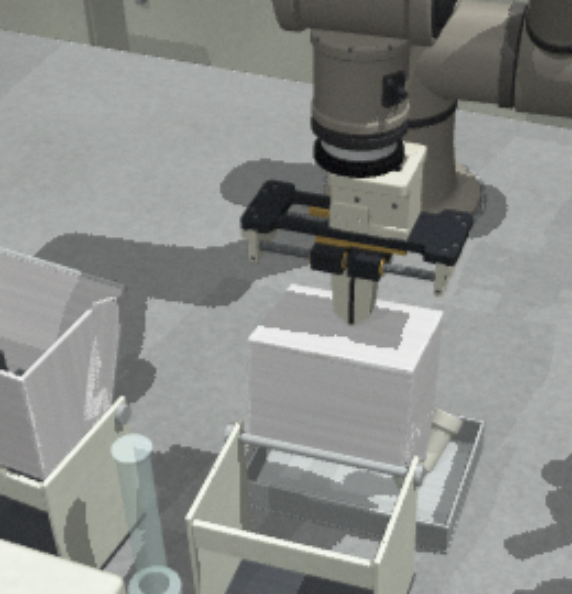

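View pics/t13.png

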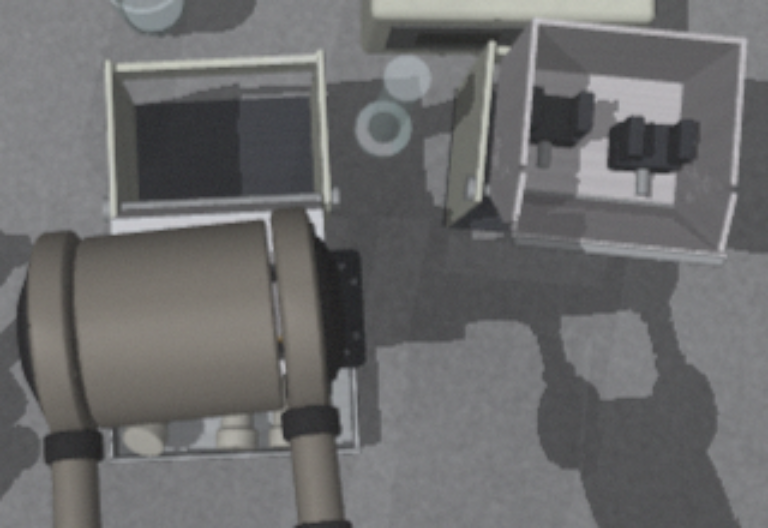

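Stoppers are reaching the tray, at (145,435), (237,430) and (280,425) in the top view. I'll continue gently to the stop.

```bash
python3 -m creep '[0,-0.002,0,-0.003,0, 0,-0.002,0,-0.003,0, 0,-0.002,0,-0.003,0, 0,0,0,0,0]' 30; python3 -m creep '[0,-0.002,0,-0.003,0, 0,-0.002,0,-0.003,0, 0,0,0,0,0]' 30;  python3 - <<'E'
from h import *
import cv2
d=cam("scene"); cv2.imwrite("pics/s14.png",cv2.resize(d["image"][60:330,175:435,::-1],None,fx=2.2,fy=2.2))
E
```

```text
time: 16.9
tool_pos: [0.5524, 0.1366, 0.2612]
tool_rot: [3.133, -0.057, 0.066]
contact_force: [-2.9, -0.7, 2.6]
opening: 0.0006
time: 17.27
tool_pos: [0.5495, 0.1364, 0.2579]
tool_rot: [3.132, -0.063, 0.066]
contact_force: [-3.5, -0.9, 3.2]
opening: 0.0003
```

View pics/s14.png

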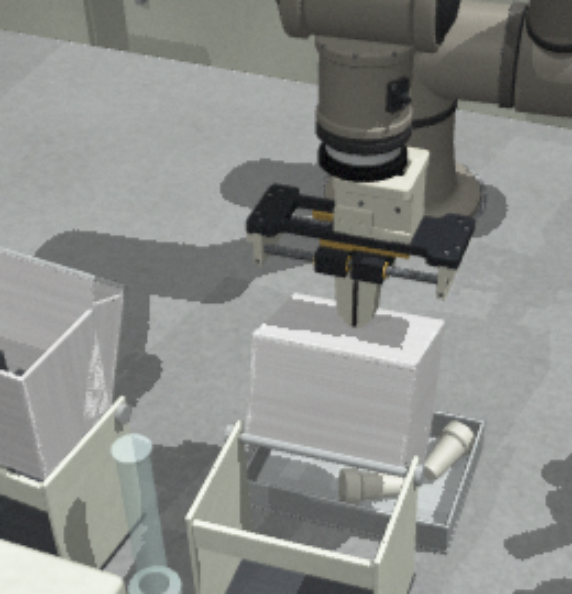

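```bash
python3 - <<'E'
from h import *
S=cam("scene");q=lambda u,v:(175+u/2.2,60+v/2.2)
print(fit_tilt([(S,(.104,-.075,.12),q(292,296)),(S,(.104,.075,.12),q(443,320)),(S,(.104,-.075,0),q(252,336)),(S,(.104,.075,0),q(408,376))]))
for t in (1.7,1.8,1.9): print(t,[(((proj(S,bw(l,t))-[175,60])*2.2).round(0)) for l in [(.104,-.075,.12),(.104,.075,.12),(.104,-.075,0),(.104,.075,0)]])
E
```

```text
(np.float64(1.8658219339689033), array([ 1. , -3.3,  0.8, -1.5, -0.4, -1.3,  2.9, -5. ]))
1.7 [array([289., 277.]), array([443., 305.]), array([244., 342.]), array([409., 374.])]
1.8 [array([292., 284.]), array([444., 312.]), array([248., 336.]), array([412., 368.])]
1.9 [array([295., 292.]), array([445., 319.]), array([252., 332.]), array([415., 364.])]
```

The fit suggests 1.87 to 1.9 rad, so I'm near the stop. I'll feel for it in small steps.

```bash
for i in 1; do python3 -m creep '[0,-0.002,0,-0.004,0, 0,-0.002,0,-0.004,0, 0,0,0,0,0]' 30; done;  python3 -m creep '[0,-0.002,0,-0.004,0, 0,-0.002,0,-0.004,0]' 30
```

```text
time: 17.75
tool_pos: [0.5493, 0.1365, 0.258]
tool_rot: [3.132, -0.08, 0.066]
contact_force: [-1.4, 0.2, 0.9]
opening: 0.0005
time: 18.0
tool_pos: [0.5493, 0.1366, 0.2568]
tool_rot: [3.132, -0.096, 0.066]
contact_force: [-7.3, -3.2, 28.5]
opening: 0.0002
```

The force jumped to 28 N with no motion, so the bin is blocked, most likely by the stop. I'll back straight off and look, in case a stopper is wedged instead.

```bash
python3 -m creep '[0,0,0,0.004,0, 0,0,0,0.02,0, 0,-0.01,0,0.05,0, 0,-0.04,0,0.05,0, 0,-0.05,-0.05,0,0, 0,-0.03,-0.06,0,0, 0,0,-0.06,0,0, 0,0,-0.06,0,0, 0,0,-0.06,0,0, 0,0,0,0,0]' 30;  python3 - <<'E'
from h import *
import cv2
d=cam("scene"); cv2.imwrite("pics/s15.png",cv2.resize(d["image"][90:360,215:475,::-1],None,fx=2.2,fy=2.2))
d=cam("top"); cv2.imwrite("pics/t15.png",cv2.resize(d["image"][130:350,200:520,::-1],None,fx=2.4,fy=2.4))
E
```

```text
time: 19.25
tool_pos: [0.4238, -0.1507, 0.3767]
tool_rot: [3.136, -0.095, 0.069]
contact_force: [0.8, -0.0, 0.2]
opening: 0.0004
```

View pics/s15.png

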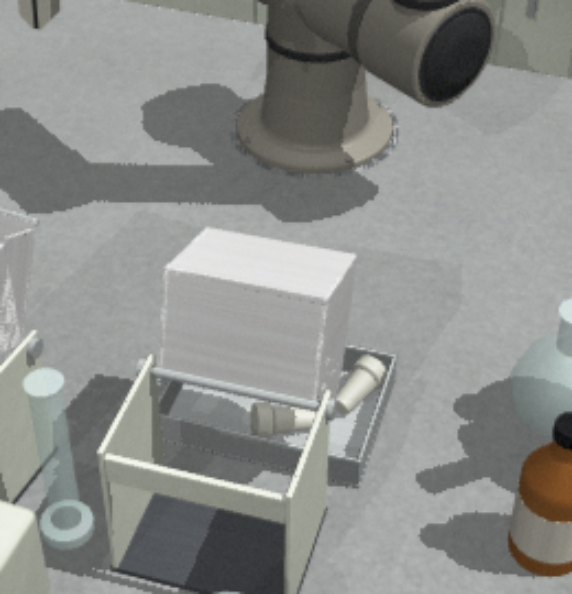

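View pics/t15.png

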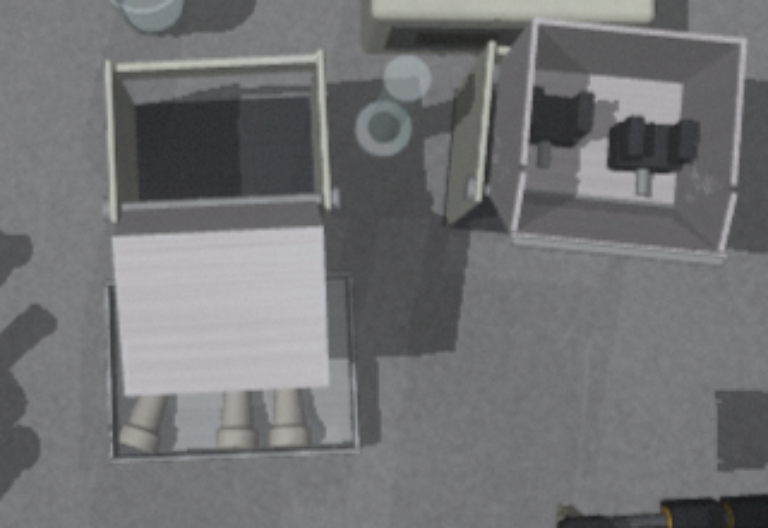

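```bash
python3 - <<'E'
from h import *
T=cam("top");S=cam("scene")
tp=lambda u,v:(200+u/2.4,130+v/2.4); sp=lambda u,v:(215+u/2.2,90+v/2.2)
for n,a in [("A",(145,420)),("B",(237,425)),("C",(290,425))]:print(n,atz(T,*tp(*a),.02).round(3))
for n,a in [("sc1",(375,365)),("sc1b",(345,405)),("sc2 head",(262,418)),("sc2 end",(312,420))]:print(n,atz(S,*sp(*a),.02).round(3))
L=[(.104,-.075,.12),(.104,.075,.12),(.104,-.075,0),(.104,.075,0)]
so=[(S,l,sp(*p)) for l,p in zip(L,[(207,230),(355,257),(165,267),(321,301)])]
to=[(T,l,tp(*p)) for l,p in zip(L,[(329,386),(123,395),(323,228),(113,237)])]
for o in (so,to,so+to):print(fit_tilt(o))
for t in (1.8,1.85,1.9): print(t,[(((proj(S,bw(l,t))-[215,90])*2.2).round(0)) for l in L],[(((proj(T,bw(l,t))-[200,130])*2.4).round(0)) for l in L])
E
```

```text
A [0.474 0.211 0.02 ]
B [0.47  0.129 0.02 ]
C [0.471 0.081 0.02 ]
sc1 [0.443 0.22  0.02 ]
sc1b [0.511 0.207 0.02 ]
sc2 head [0.559 0.133 0.02 ]
sc2 end [0.543 0.182 0.02 ]
(np.float64(1.9161444320908034), array([ 0.2, -1.4,  1. , -1. ,  0. , -0.8,  3.1, -1.8]))
(np.float64(1.8925014176248023), array([-0.8,  0.6, -0.2,  0.7, -0.4, -0.4, -1.2, -0.2]))
(np.float64(1.8994763569717708), array([ 0. , -2. ,  0.9, -1.7, -0.3, -0.5,  2.9, -1.5, -0.8,  0.8, -0.1,
        0.9, -0.4,  0.1, -1.1,  0.2]))
1.8 [array([204., 218.]), array([356., 246.]), array([160., 270.]), array([324., 302.])] [array([328., 379.]), array([120., 388.]), array([321., 214.]), array([109., 223.])]
1.85 [array([206., 222.]), array([357., 249.]), array([162., 268.]), array([326., 300.])] [array([327., 384.]), array([121., 393.]), array([322., 221.]), array([110., 230.])]
1.9 [array([207., 226.]), array([357., 253.]), array([164., 266.]), array([327., 298.])] [array([327., 388.]), array([123., 397.]), array([322., 228.]), array([110., 238.])]
```

```bash
python3 - <<'E'
from h import *
import cv2
d=cam("scene"); cv2.imwrite("pics/s16.png",cv2.resize(d["image"][180:330,230:430,::-1],None,fx=4,fy=4,interpolation=cv2.INTER_CUBIC))
cv2.imwrite("pics/s16f.png",d["image"][:,:,::-1])
E
```

```text
(no output)
```

View pics/s16.png

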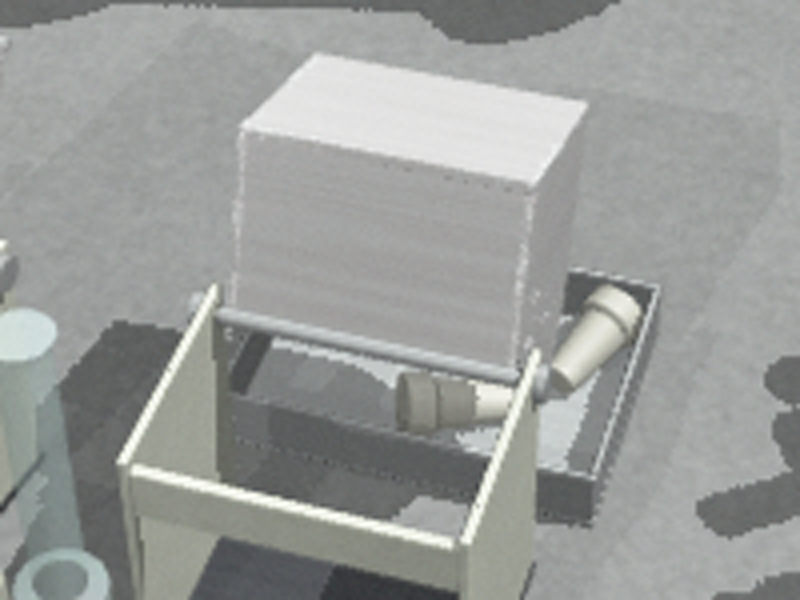

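View pics/s16f.png

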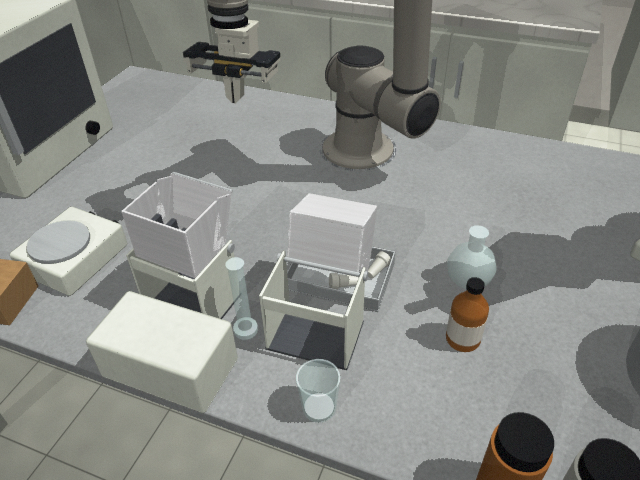

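Two stoppers lie in the tray in the scene view, one under the bin at (440,400) and one at the +y front corner at (600,330). The top view shows the other two at the front wall. The flask, cylinder and other bin are undisturbed, and the arm is clear.

```bash
python3 -c "
from cell import workorder; print(workorder.hand_in())"
```

```text
the job is handed in; nothing more can be done
None
```

I slid the tray in front of the stopper bin and tipped that bin to its stop. All four stoppers fell into the tray, and I handed the job in at about 19.5 s.

- **Tray:** I gripped it by its front wall and slid it. Its centre measured 128 mm in front of the hinge, with its long side within 0.004 rad of parallel to the hinge.
- **Bin:** I hooked the front wall to pull it to 0.49 rad, then pushed the back wall along its arc. At the end it stopped moving while the contact force rose from about 4 N to 28 N. That was a firmer last touch than I wanted, and I backed off at once.
- **Final tilt:** after release, the two cameras together gave 1.90 rad (scene alone 1.92, top alone 1.89).
- **Stoppers:** I counted four in the tray: three at its front wall and one under the bin. I did not look directly inside the bin; I take it as empty from that count.
- **Bystanders:** the other bin looks shut, the flask and cylinder are standing, and the arm is clear of everything.

On the first push behind the back wall, the tip caught only about 1.5 mm of the rim. I re-seated it lower and carried on.

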